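# Take up the end float of a gear shaft with a slotted spacer

### The job

Feel the end float of the gear case's input shaft: push the shaft fully in until it stops, then pull it fully out until it stops, gently both times. From the rack take the slotted spacer that leaves no more than 3 mm of that float, slip it down over the shaft between the collar and the bearing boss until its feet stand on the ledge, without letting it drop, and push the shaft back in so that the collar bears on the spacer. Leave the other spacers in the rack and everything else where it lies.

Things in the scene. Friction and masses are not known exactly. Their poses are not given: they have to be found in the camera images.
- gearcase: Grey cast gear case bolted to the bench, on a base flange 240 x 150 mm, 12 mm high. x runs along the shaft, from its free end into the case; z up. Origin: on the bench, straight below the front face of the bearing boss (point boss). The case wall starts at x = 25 mm; its top is 125 mm high, its breather 139 mm.
- boss (a point): Centre of the front face of the steel bearing boss (44 mm diameter, rim bevelled 3 mm), 75 mm above the bench, on the shaft's axis. The shaft, 16 mm diameter, comes out of it towards the case's -x. The spacer goes between this face and the collar.
- ledge (a point): On the top of the flat steel ledge below the shaft, 40 mm above the bench, straight under the boss's front face. The ledge is 56 mm wide and reaches from the case to 46 mm in front of the boss's face. A fitted spacer's feet stand on it, with 3 mm between slot top and shaft; over 35 N on a spacer marks the faces.
- collar (a point): Centre of the rear face (towards the boss) of the steel collar fixed on the shaft: 40 mm diameter, 10 mm thick, rear rim bevelled 3 mm. Pushed fully in, this face bears on the boss. Pulled fully out, a retainer hidden inside the case stops the shaft. The travel between the stops, the end float, differs from unit to unit, 7 to 15 mm, and is found only by feel.
- hub (a point): Centre of the dark steel coupling half at the shaft's free end, 71 mm in front of the collar's rear face: a cylinder 34 mm in diameter, 42 mm long, with three 12 mm jaws on its end; grip it across from above. The shaft (0.55 kg) only slides along its axis, with about 1.5 N drag, and stays where left. Its stops are firm (under 0.5 mm of give); over 25 N on a stop marks the faces.
- rack: Wooden rack fixed to the bench, 172 x 56 mm, 38 mm high; origin: centre of its underside. Four slots with their floor 10 mm above the bench lie along its x at -51, -17, +17, +51 mm and hold the spacers 6, 8, 10, 12 mm thick in that order (thinnest nearest the robot), with 1 mm play at each face.
- spacer6: Steel spacer 6 mm thick: upright plate 36 mm wide, 98 mm high, slot open at the bottom 19 mm wide and 46 mm deep, so it stands on two 8.5 mm wide legs; grip the plain plate above the slot by its side edges (36 mm apart). About 113 g. Origin: centre between the feet, at their underside; x through the thickness, y across the width, z up. Starts upright in the rack.
- spacer8: Steel spacer 8 mm thick: upright plate 36 mm wide, 98 mm high, slot open at the bottom 19 mm wide and 46 mm deep, so it stands on two 8.5 mm wide legs; grip the plain plate above the slot by its side edges (36 mm apart). About 150 g. Origin: centre between the feet, at their underside; x through the thickness, y across the width, z up. Starts upright in the rack.
- spacer10: Steel spacer 10 mm thick: upright plate 36 mm wide, 98 mm high, slot open at the bottom 19 mm wide and 46 mm deep, so it stands on two 8.5 mm wide legs; grip the plain plate above the slot by its side edges (36 mm apart). About 188 g. Origin: centre between the feet, at their underside; x through the thickness, y across the width, z up. Starts upright in the rack.
- spacer12: Steel spacer 12 mm thick: upright plate 36 mm wide, 98 mm high, slot open at the bottom 19 mm wide and 46 mm deep, so it stands on two 8.5 mm wide legs; grip the plain plate above the slot by its side edges (36 mm apart). About 226 g. Origin: centre between the feet, at their underside; x through the thickness, y across the width, z up. Starts upright in the rack.
- gearwheel: Bystander: loose spur gear lying flat, 61 mm across, 22 mm high; origin at the centre of its underside. Leave alone.
- bearing: Bystander: steel bearing ring lying flat, 52 mm across, 15 mm high; origin at the centre of its underside. Leave alone.
- screwdriver: Bystander: screwdriver lying on the bench. Leave alone.
- spanner: Bystander: spanner lying on the bench. Leave alone.
- hammer: Bystander: hammer lying on the bench. Leave alone.
- mug: Bystander: metal mug 85 mm high; origin under its base. Leave alone.
Not all that is in view belongs to the job. What is shaped like the spacer8 but green or purple is not meant.

How it is judged:
On the way, in this order (a step that is already met when the one before it is completed fails the run):
1. The shaft is pushed in until its collar bears on the boss (contact force between gearcase_c0 and shaft_c0 above 1 N), for 0.05 s.
2. The shaft is pulled out until it bears on its outer stop (contact force between keeper_c0 and shaft_c1 above 1 N), for 0.05 s.
3. One spacer stands upright on the ledge, over the shaft, between collar and boss (((x of spacer6 in the frame of gearcase between -0.0175 and -0.0015 m and y of spacer6 in the frame of gearcase between -0.004 and 0.004 m and z of spacer6 in the frame of gearcase between 0.037 and 0.0425 m and angle between spacer6's own z axis and vertical below 0.12 rad and angle between the x axis of spacer6 and the x axis of gearcase, either way round below 0.25 rad) or (x of spacer8 in the frame of gearcase between -0.0175 and -0.0025 m and y of spacer8 in the frame of gearcase between -0.004 and 0.004 m and z of spacer8 in the frame of gearcase between 0.037 and 0.0425 m and angle between spacer8's own z axis and vertical below 0.12 rad and angle between the x axis of spacer8 and the x axis of gearcase, either way round below 0.25 rad) or (x of spacer10 in the frame of gearcase between -0.0175 and -0.0035 m and y of spacer10 in the frame of gearcase between -0.004 and 0.004 m and z of spacer10 in the frame of gearcase between 0.037 and 0.0425 m and angle between spacer10's own z axis and vertical below 0.12 rad and angle between the x axis of spacer10 and the x axis of gearcase, either way round below 0.25 rad) or (x of spacer12 in the frame of gearcase between -0.0175 and -0.0045 m and y of spacer12 in the frame of gearcase between -0.004 and 0.004 m and z of spacer12 in the frame of gearcase between 0.037 and 0.0425 m and angle between spacer12's own z axis and vertical below 0.12 rad and angle between the x axis of spacer12 and the x axis of gearcase, either way round below 0.25 rad))), for 0.2 s.
At the end, for the whole second after the job is handed in: One spacer stands upright on the ledge, over the shaft, between boss and collar (feet within 3 mm of the ledge); the collar is in against it (within 1.2 mm); at most 3 mm of end float is left; the other spacers stand within 12 mm of their starting places in the rack (((x of spacer6 in the frame of gearcase between -0.0175 and -0.0015 m and y of spacer6 in the frame of gearcase between -0.004 and 0.004 m and z of spacer6 in the frame of gearcase between 0.037 and 0.0425 m and angle between spacer6's own z axis and vertical below 0.12 rad and angle between the x axis of spacer6 and the x axis of gearcase, either way round below 0.25 rad and distance of each of spacer8, spacer10, spacer12 from where it was at the start of the episode below 0.012 m and x of collar in the frame of gearcase between -0.0072 and -0.0048 m and linear speed of spacer6 below 0.02 m/s) or (x of spacer8 in the frame of gearcase between -0.0175 and -0.0025 m and y of spacer8 in the frame of gearcase between -0.004 and 0.004 m and z of spacer8 in the frame of gearcase between 0.037 and 0.0425 m and angle between spacer8's own z axis and vertical below 0.12 rad and angle between the x axis of spacer8 and the x axis of gearcase, either way round below 0.25 rad and distance of each of spacer6, spacer10, spacer12 from where it was at the start of the episode below 0.012 m and x of collar in the frame of gearcase between -0.0092 and -0.0068 m and linear speed of spacer8 below 0.02 m/s) or (x of spacer10 in the frame of gearcase between -0.0175 and -0.0035 m and y of spacer10 in the frame of gearcase between -0.004 and 0.004 m and z of spacer10 in the frame of gearcase between 0.037 and 0.0425 m and angle between spacer10's own z axis and vertical below 0.12 rad and angle between the x axis of spacer10 and the x axis of gearcase, either way round below 0.25 rad and distance of each of spacer6, spacer8, spacer12 from where it was at the start of the episode below 0.012 m and x of collar in the frame of gearcase between -0.0112 and -0.0088 m and linear speed of spacer10 below 0.02 m/s) or (x of spacer12 in the frame of gearcase between -0.0175 and -0.0045 m and y of spacer12 in the frame of gearcase between -0.004 and 0.004 m and z of spacer12 in the frame of gearcase between 0.037 and 0.0425 m and angle between spacer12's own z axis and vertical below 0.12 rad and angle between the x axis of spacer12 and the x axis of gearcase, either way round below 0.25 rad and distance of each of spacer6, spacer8, spacer10 from where it was at the start of the episode below 0.012 m and x of collar in the frame of gearcase between -0.0132 and -0.0108 m and linear speed of spacer12 below 0.02 m/s)) and distance between shaft_c1 and keeper_c0 below 0.013 m); the robot touches nothing.
It fails at once if The shaft was forced against one of its stops with more than 25 N (contact force between gearcase_c0 and shaft_c0 above 25 N or contact force between keeper_c0 and shaft_c1 above 25 N).
It fails at once if A spacer was forced against the shaft or the gear case with more than 35 N (contact force between any of spacer6, spacer8, spacer10, spacer12 and shaft above 35 N or contact force between any of spacer6, spacer8, spacer10, spacer12 and gearcase above 35 N).
It fails at once if A spacer was let drop ((linear speed of spacer6 above 0.4 m/s and contact force between spacer6 and the fingers below 0.1 N) or (linear speed of spacer8 above 0.4 m/s and contact force between spacer8 and the fingers below 0.1 N) or (linear speed of spacer10 above 0.4 m/s and contact force between spacer10 and the fingers below 0.1 N) or (linear speed of spacer12 above 0.4 m/s and contact force between spacer12 and the fingers below 0.1 N)).
It fails at once if A bystander (gear wheel, bearing ring, screwdriver, spanner, hammer or mug) was moved more than 30 mm (distance of any of gearwheel, bearing, screwdriver, spanner, hammer, mug from where it was at the start of the episode above 0.03 m).
It also fails if it takes over 61 s, if anything falls off the work surface, if the arm or the gripper's body presses on something with over 40 N, if the wrist force passes 120 N, or if a joint passes its speed limit or range.

### The arm

A 6-joint arm with a two-finger parallel gripper is mounted at the origin on the work surface. World frame = base frame: x ahead of the robot, y to its left, z up, the work surface at z = 0. Lengths are in m, angles in rad, forces in N, time in s.
With the tool pointing down it reaches from about 0.35 to 0.875 m from the base axis. Payload 15.5 kg.
Tool frame: the origin (TCP) lies on the mounting face of the last link; the fingertips stand 173 mm ahead of it and the grasp point (between the pads) lies 155 mm ahead of it; z points along the fingers, y is the direction in which the jaws open and shut (so a half turn about z gives the same grasp; the last joint's range is limited). The gripper opens to 85 mm and grips with 20 to 120 N. Pads are 22 mm wide; open, the fingers measure 114 mm over their backs; the gripper's body (76 mm by 85 mm) begins 54 mm behind the grasp point. The pads swing forward as they close: fully open they stand 13 mm farther back than shut.
Start: joints at [1.03, 0.494, 1.345, -0, 1.302, -0.096], TCP at [0.269, 0.564, 0.405] pointing down, gripper open.
Joint ranges: [-2.91, 2.91], [-0.82, 2.16], [0.22, 2.67], [-1.22, 4.37], [0.12, 2.79], [-3.08, 3.08]. Speed limits (rad/s): [1.89, 1.89, 2.57, 3.01, 3.01, 3.01].

### API

Orientations are given as a unit quaternion [w, x, y, z].
In Python, from station import * gives the robot as it stands. Calls block until the motion is done:
- movep(position, orientation): joint-space move of the TCP to a pose.
- move_straight(position, frame=None, v=0.15, guard=None): straight line of the TCP; frame=None keeps the orientation; v is the mean speed in m/s. With guard (N) it stops when the force on the tool has changed by that much, and returns True; else False.
- move_j(angles): joint-space move.
- release() and clamp(force=None): open the fingers fully, or close them until they stop; force is the grip in N (None keeps the last).
- sleep(seconds).
- solve_ik(position, orientation): joint angles nearest the present ones, or None.
- capture(name): name is "scene" or "top"; returns (picture, depth): 384x512x3 uint8, red, green, blue; 384x512 float32, m along the optical axis (not along the pixel's ray), 0 where there is no reading.
- calibration(name): a dict with "fx", "fy", "cx", "cy" (pixels), "D" ([k1, k2, p1, p2, k3] as OpenCV has them; the pictures are not rectified), "T" (4x4, takes a point from camera to world coordinates). Camera axes: x right, y up, looking along -z (the intrinsics and any distortion apply to the point x, -y, -z); pixel columns grow to the right and rows downward; lengths in m; the calibration is good to about 2 mm. A picture is of the moment at which its call begins. calibration takes no time and is no camera call.
A pose or a line that the arm cannot do raises IKError and nothing moves.
- job_done(): hands the job in, once; it reports no verdict.
Readings, each from a call of its own:
- current_time_s(): time.
- current_joint_positions(): joint angles.
- current_qvel(): joint speeds.
- current_joint_efforts(): joint torques, N m.
- current_eef_pos(): TCP position.
- current_tcp_rot(): TCP orientation.
- current_ft_force(): force on the tool from outside, world axes, zero at the start.
- current_moment(): the same for the moment, N m.
- current_opening(): opening from 0.0 (shut) to 1.0 (fully open).
Only numpy, scipy, OpenCV 4.12 (cv2) and the standard library are available. Lean on these libraries where they do the work, as an engineer would, in place of code of your own. Each camera call takes 0.05 s, during which the arm holds its last target.

## Working session

There is one attempt and no reset: what is moved stays moved. The work goes in short steps, each a Python script; the robot and the scene stay as the last script left them, time stands still between calls to the robot, and variables do not carry over. Pictures are saved under pics/ and viewed, and the job is handed in when it is done.

```bash
ls; mkdir -p pics; cat > h.py <<'E'
from station import *
import numpy as np, cv2, pickle
def snap(n,tag):
    im,d=capture(n); c=calibration(n)
    pickle.dump((im,d,c),open(f'{tag}.pkl','wb'))
    cv2.imwrite(f'pics/{tag}.png',cv2.cvtColor(im,cv2.COLOR_RGB2BGR))
    return im,d,c
def ld(tag): return pickle.load(open(f'{tag}.pkl','rb'))
def ray(c,uv):
    K=np.array([[c['fx'],0,c['cx']],[0,c['fy'],c['cy']],[0,0,1]])
    p=cv2.undistortPoints(np.array(uv,float).reshape(-1,1,2),K,np.array(c['D'],float)).reshape(-1,2)
    T=np.array(c['T']); d=np.c_[p[:,0],-p[:,1],-np.ones(len(p))]@T[:3,:3].T
    return T[:3,3],d
def onz(c,uv,z):
    o,d=ray(c,uv); return o+d*((z-o[2])/d[:,2])[:,None]
def cloud(im,d,c):
    v,u=np.mgrid[:d.shape[0],:d.shape[1]]
    o,r=ray(c,np.c_[u.ravel(),v.ravel()])
    return (o+r*d.ravel()[:,None]).reshape(*d.shape,3)
E
python3 - <<'E'
from h import *
for n in('scene','top'):
    im,d,c=snap(n,n+'0'); print(n,c['fx'],c['D'],np.round(c['T'],3).tolist(),(d==0).mean())
print(current_time_s(),current_tcp_rot())
E
```

```text
pics
scene 378.8310722223106 [-0.09997287  0.          0.          0.          0.        ] [[-0.174, -0.585, 0.792, 1.426], [0.985, -0.101, 0.141, 0.123], [-0.003, 0.805, 0.593, 0.715], [0.0, 0.0, 0.0, 1.0]] 0.004262288411458333
top 478.42652330578795 [0.0401924 0.        0.        0.        0.       ] [[0.023, 0.995, -0.098, 0.394], [-1.0, 0.022, -0.008, -0.026], [-0.006, 0.098, 0.995, 1.724], [0.0, 0.0, 0.0, 1.0]] 0.0038248697916666665
0.1 [-1.74624411e-04  2.21032310e-01  9.75266331e-01 -5.20792959e-04]
```

View pics/scene0.png

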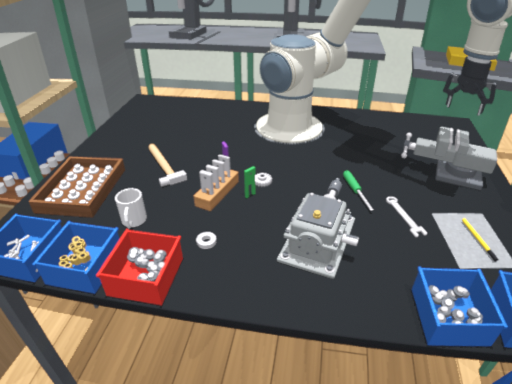

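View pics/top0.png

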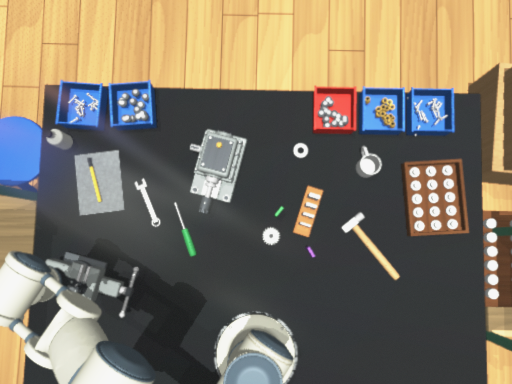

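```bash
python3 - <<'E'
from h import *
im,d,c=ld('top0'); 
a=im[120:225,170:330]; cv2.imwrite('pics/t_crop.png',cv2.resize(a[...,::-1],None,fx=5,fy=5,interpolation=cv2.INTER_CUBIC))
im,d,c=ld('scene0')
a=im[135:275,185:365]; cv2.imwrite('pics/s_crop.png',cv2.resize(a[...,::-1],None,fx=4,fy=4,interpolation=cv2.INTER_CUBIC))
E
```

```text
(no output)
```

View pics/t_crop.png

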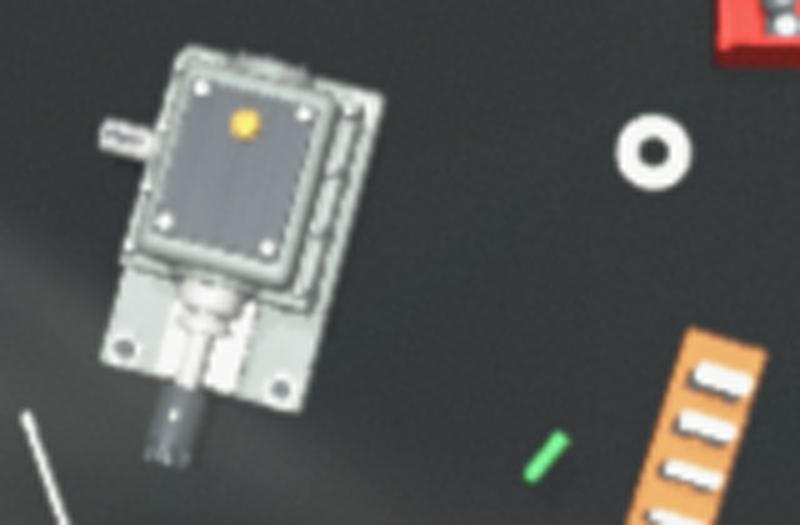

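View pics/s_crop.png

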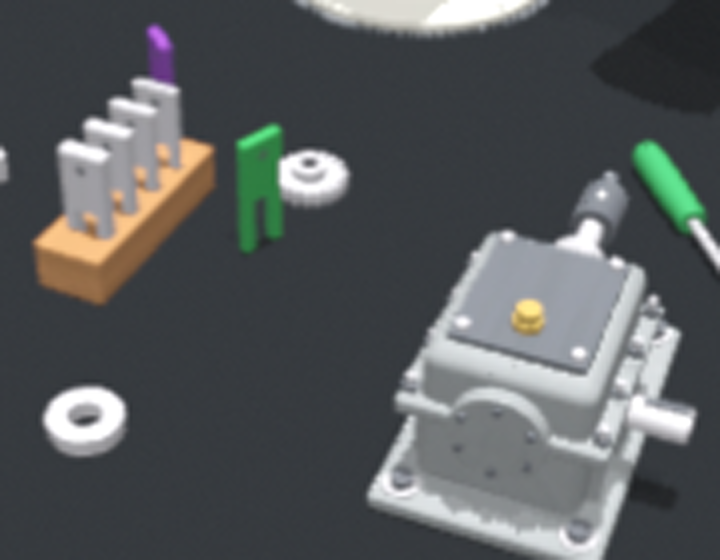

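```bash
cat > p.py <<'E'
from h import *
im,d,c=ld('top0'); P=cloud(im,d,c)
S=8
g=cv2.cvtColor(im,cv2.COLOR_RGB2GRAY)
def edge(uva,uvb,n=40,half=4):
    # subpixel edge points along line a-b, search along normal; max gradient
    a,b=np.array(uva,float),np.array(uvb,float); t=(b-a)/np.linalg.norm(b-a); nn=np.array([-t[1],t[0]])
    s=np.arange(-half,half+.01,.1); out=[]
    G=cv2.GaussianBlur(g.astype(np.float32),(0,0),0.7)
    for k in np.linspace(0.06,.94,n):
        q=a+(b-a)*k+nn*s[:,None]
        v=cv2.remap(G,q[:,0].astype(np.float32)[None],q[:,1].astype(np.float32)[None],cv2.INTER_CUBIC)[0]
        gr=np.abs(np.gradient(v)); i=gr.argmax(); out.append(q[i])
    return np.array(out)
def line(pts):
    vx,vy,x,y=cv2.fitLine(pts.astype(np.float32),cv2.DIST_HUBER,0,.01,.01).ravel()
    r=(pts-[x,y])@np.array([-vy,vx]); return np.array([x,y]),np.array([vx,vy]),np.abs(r).mean()
f=lambda u,v:(170+(u+.5)/5-.5,120+(v+.5)/5-.5)
if __name__=='__main__':
    R=edge(f(298,410),f(383,95)); F=edge(f(102,362),f(298,410))
    for n,e in(('right',R),('front',F)):
        w=onz(c,e,0.0)[:,:2]; p,t,r=line(w); print(n,p,np.degrees(np.arctan2(t[1],t[0])),r*1e3)
    # shaft hub sides
    for n,a,b in(('hubL',(165,395),(147,455)),('hubR',(207,395),(190,460))):
        w=onz(c,edge(f(*a),f(*b),20,2.5),.075)[:,:2]; p,t,r=line(w); print(n,p,np.degrees(np.arctan2(t[1],t[0])),r*1e3)
    hsv=cv2.cvtColor(im,cv2.COLOR_RGB2HSV)
    m=cv2.inRange(hsv,(5,90,90),(20,255,255)); m[:,:280]=0;m[:170]=0;m[240:]=0;m[:,330:]=0
    m=cv2.morphologyEx(m,cv2.MORPH_CLOSE,np.ones((9,9)))
    cn=max(cv2.findContours(m,0,2)[0],key=cv2.contourArea); 
    w=onz(c,cn.reshape(-1,2),.038)[:,:2]; rr=cv2.minAreaRect((w*1000).astype(np.float32)); print('rack',rr)
    # spacer tops by depth
    box=P[170:245,285:330].reshape(-1,3); k=box[(box[:,2]>.095)]
    print(len(k)); 
    lab=[]
    mm=((P[...,2]>.085)&(P[...,2]<.13)).astype(np.uint8); mm[:170]=0;mm[245:]=0;mm[:,:285]=0;mm[:,330:]=0
    n,l,st,ce=cv2.connectedComponentsWithStats(mm)
    for i in range(1,n): print(st[i],ce[i],onz(c,[ce[i]],.108)[0],np.median(P[l==i],0))
    # hub height points
    hb=P[190:216,195:216].reshape(-1,3); hb=hb[hb[:,2]>.08]; print('hub pts',len(hb),hb.min(0),hb.max(0),hb.mean(0))
E
python3 p.py
```

```text
right [0.6461041  0.07867698] -13.535074 0.9102751192853721
front [0.54451996 0.17479236] 76.732735 1.1715909325467695
hubL [0.513345   0.19642296] -21.650845 2.6015275225770558
hubR [0.51663196 0.17128782] -9.282923 1.031316307158564
rack ((501.6662902832031, -172.84645080566406), (62.120452880859375, 177.74533081054688), 73.58798217773438)
142
[308 193  12   7  48] [313.72916667 195.91666667] [ 0.54779042 -0.18661092  0.108     ] [ 0.54777431 -0.18732387  0.10598405]
[305 203  12   6  38] [310.65789474 205.26315789] [ 0.5158177  -0.17662903  0.108     ] [ 0.51650087 -0.17770917  0.10656474]
[303 213  11   5  30] [307.93333333 214.86666667] [ 0.48312488 -0.16785888  0.108     ] [ 0.48293328 -0.16812856  0.10793908]
[300 222  11   5  24] [304.66666667 224.16666667] [ 0.45154137 -0.15728039  0.108     ] [ 0.45201399 -0.1571818   0.10569017]
hub pts 141 [ 0.39372003 -0.02641687  0.08003481] [0.56259679 0.20460959 1.72360648] [0.5189806  0.18272711 0.09949009]
```

```bash
python3 - <<'E'
from p import *
yaw=np.radians(-13.4); ex=np.array([np.cos(yaw),np.sin(yaw)]); ey=np.array([-ex[1],ex[0]])
o=np.array([.6461,.07868])+.075*ey
q=P[...,:2]-o; X=q@ex; Y=q@ey; Z=P[...,2]
m=(np.abs(Y)<.04)&(X>-.25)&(X<0.05)
# axis profile: by image samples on axis line at z= .083
for x in np.arange(-.22,-.0,.006):
    s=m&(np.abs(X-x)<.003)&(Z>.06)
    if s.sum(): print(round(x,3),s.sum(),'y mean %.1f min %.1f max %.1f zmax %.1f'%(Y[s].mean()*1e3,Y[s].min()*1e3,Y[s].max()*1e3,Z[s].max()*1e3))
a=im[160:220,185:235]; cv2.imwrite('pics/t_crop2.png',cv2.resize(a[...,::-1],None,fx=10,fy=10,interpolation=cv2.INTER_CUBIC))
print(o,ex)
E
```

```text
-0.184 6 y mean -2.2 min -13.7 max 12.7 zmax 92.2
-0.178 14 y mean -1.7 min -15.3 max 12.8 zmax 90.3
-0.172 16 y mean -1.4 min -14.9 max 13.1 zmax 93.4
-0.166 18 y mean -2.4 min -16.2 max 14.9 zmax 96.5
-0.16 16 y mean -2.4 min -15.8 max 13.7 zmax 96.2
-0.154 17 y mean -2.5 min -17.7 max 14.4 zmax 94.7
-0.148 17 y mean -1.9 min -16.2 max 12.7 zmax 93.3
-0.142 18 y mean -1.8 min -17.0 max 15.7 zmax 95.4
-0.136 15 y mean -2.7 min -16.5 max 11.9 zmax 95.2
-0.13 13 y mean -3.4 min -17.0 max 13.5 zmax 93.9
-0.124 9 y mean -1.2 min -8.2 max 6.2 zmax 90.9
-0.118 8 y mean -1.2 min -8.1 max 5.9 zmax 84.6
-0.112 8 y mean -2.4 min -9.2 max 5.4 zmax 86.3
-0.106 9 y mean -1.2 min -8.0 max 7.1 zmax 89.4
-0.1 6 y mean -1.0 min -7.6 max 4.8 zmax 88.0
-0.094 9 y mean -1.6 min -8.7 max 6.6 zmax 85.7
-0.088 22 y mean -2.7 min -20.4 max 16.0 zmax 98.0
-0.082 17 y mean -3.7 min -19.7 max 15.7 zmax 100.5
-0.076 15 y mean -1.3 min -17.3 max 15.5 zmax 100.0
-0.07 23 y mean -2.0 min -22.6 max 19.9 zmax 103.0
-0.064 22 y mean -2.5 min -20.8 max 23.4 zmax 100.6
-0.058 42 y mean -2.4 min -36.6 max 38.6 zmax 111.0
-0.052 53 y mean 0.9 min -38.9 max 39.4 zmax 114.5
-0.046 44 y mean -0.9 min -37.5 max 39.1 zmax 123.2
-0.04 43 y mean -1.9 min -39.6 max 36.6 zmax 126.2
-0.034 46 y mean 0.9 min -39.1 max 39.5 zmax 131.2
-0.028 42 y mean -1.6 min -39.9 max 39.6 zmax 135.4
-0.022 39 y mean -0.2 min -40.0 max 37.9 zmax 132.9
-0.016 43 y mean 1.4 min -37.4 max 39.6 zmax 134.1
-0.01 42 y mean 0.5 min -39.1 max 38.4 zmax 132.5
-0.004 37 y mean -0.0 min -37.8 max 37.8 zmax 133.3
[0.66348109 0.15163819] [ 0.97277588 -0.2317479 ]
```

View pics/t_crop2.png

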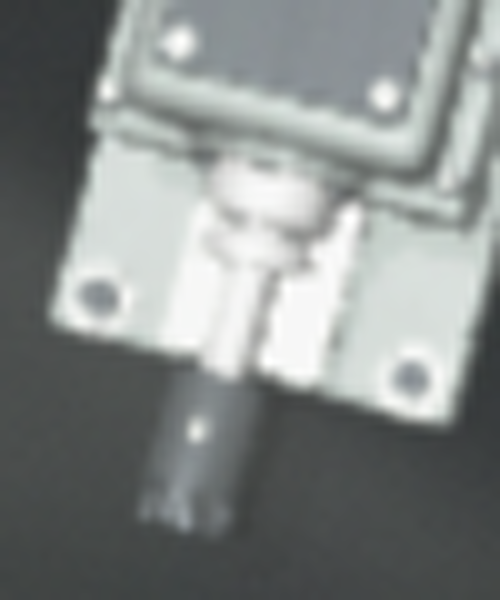

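```bash
cat > h2.py <<'E'
from h import *
YAW=np.radians(-13.4)
from scipy.spatial.transform import Rotation as Ro
def ax(yaw): 
    ex=np.array([np.cos(yaw),np.sin(yaw),0]); return ex,np.array([-ex[1],ex[0],0])
def quat(yaw,flip=False):
    ex,ey=ax(yaw); y=-ey if flip else ey; z=np.array([0,0,-1.]); 
    q=Ro.from_matrix(np.c_[np.cross(y,z),y,z]).as_quat(); return [q[3],*q[:3]]
EX,EY=ax(YAW)
O0=np.array([.66348,.15164,0])-.002*EY
def G(x,y,z): return O0+EX*x+EY*y+np.array([0,0,z])   # nominal case frame, x from arbitrary o
def loc(p): q=np.array(p)-O0; return np.array([q@EX,q@EY,q[2]])
def F(n=5):
    f=[]; 
    for _ in range(n): f.append(current_ft_force()); sleep(.01)
    f=np.mean(f,0); return np.array([f@EX,f@EY,f[2]])
def st(m=''): 
    print(m,'t%.2f'%current_time_s(),'loc',np.round(loc(current_eef_pos())*1e3,2),'F',np.round(F(),2),'Mz %.2f'%current_moment()[2],'op %.3f'%current_opening())
E
python3 - <<'E'
from h2 import *
st('start')
for fl in(0,1):
    q=quat(YAW,fl); print(fl,np.round(solve_ik(G(-.148,0,.33),q),3),np.round(solve_ik(G(-.075,0,.28),q),3), np.round(solve_ik([.4515,-.1573,.3],quat(np.radians(-16.6),fl)),3))
E
```

```text
start t0.10 loc [-478.86  311.62  404.16] F [-0.14  0.01  0.19] Mz -0.00 op 1.000
0 [ 0.232  0.477  1.619 -0.     1.045 -1.105] [ 0.179  0.616  1.507 -0.     1.019 -1.158] [-0.46   0.437  1.823 -0.     0.882 -1.741]
1 [ 0.232  0.477  1.619 -0.     1.045  2.037] [ 0.179  0.616  1.507 -0.     1.019  1.983] [-0.46   0.437  1.823 -0.     0.882  1.4  ]
```

```bash
python3 - <<'E'
from h2 import *
movep(G(-.148,0,.33),quat(YAW)); st('above')
print(move_straight(G(-.148,0,.235),v=.1,guard=6)); st('down')
snap('top','top1')
E
python3 - <<'E'
import sys; sys.path.insert(0,'.')
from h import *
im,d,c=ld('top1'); a=im[150:230,165:265]; cv2.imwrite('pics/t1c.png',cv2.resize(a[...,::-1],None,fx=6,fy=6,interpolation=cv2.INTER_CUBIC))
E
```

```text
above t1.82 loc [-148.27    0.68  330.15] F [0.06 0.77 0.48] Mz -0.03 op 1.001
False
down t2.97 loc [-1.4781e+02  1.1000e-01  2.3550e+02] F [-0.12 -0.08 -0.06] Mz 0.00 op 1.000
```

View pics/t1c.png

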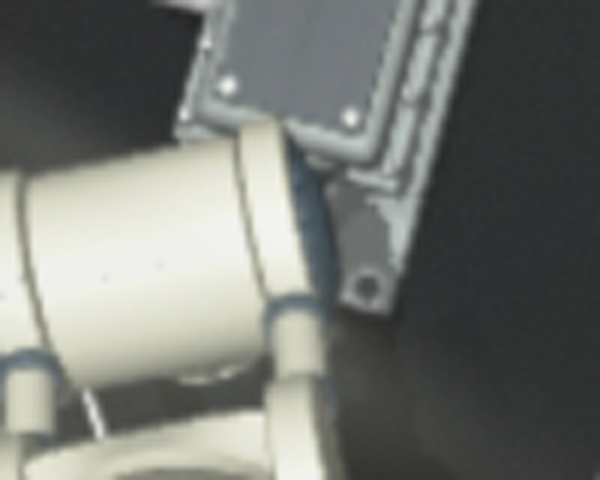

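The arm hides the hub in this view (the hub should be near crop pixel 215,300), so from here I'll go by feel. Next I clamp gently.

```bash
python3 - <<'E'
from h2 import *
clamp(20); st('clamped'); sleep(.2); st('')
E
```

```text
clamped t3.58 loc [-147.81    0.31  235.26] F [-0.54  4.98  3.99] Mz -0.00 op 0.386
 t3.83 loc [-147.81    0.33  235.26] F [-0.75  5.51  4.74] Mz -0.01 op 0.388
```

```bash
python3 - <<'E'
from h2 import *
b=loc(current_eef_pos())
for dy in(.001,.002):
    move_straight(G(b[0],b[1]+dy,b[2]),v=.02); sleep(.1); st('y%+.1f'%(dy*1e3))
E
```

```text
y+1.0 t4.22 loc [-147.92    0.77  235.25] F [ 0.13 -4.99  5.49] Mz -0.09 op 0.392
y+2.0 t4.61 loc [-148.09    1.13  235.2 ] F [  0.42 -13.81   8.7 ] Mz -0.10 op 0.394
```

```bash
python3 - <<'E'
from h2 import *
b=loc(current_eef_pos()); z=.2355
move_straight(G(b[0],.0008,z),v=.02); sleep(.05); st('y ctr')
x0=loc(current_eef_pos())[0]
r=move_straight(G(x0+.02,.0008,z),v=.015,guard=5); st('in %s'%r); sleep(.1); st('')
E
```

```text
y ctr t4.95 loc [-148.19    0.63  235.33] F [ 0.17 -2.15 -0.9 ] Mz -0.03 op 0.388
in True t5.56 loc [-143.61    0.62  235.24] F [-1.21  0.52  6.19] Mz -0.04 op 0.384
 t5.70 loc [-143.65    0.63  235.25] F [-0.75 -0.12  6.29] Mz 0.01 op 0.393
```

```bash
python3 - <<'E'
from h2 import *
z=.2355
for i in range(4):
    x0=loc(current_eef_pos())[0]
    r=move_straight(G(x0+.015,.0008,z),v=.015,guard=7); f=F(3); st('in %s'%r)
    if abs(f[0])>5: break
sleep(.1); st('')
E
```

```text
in True t6.07 loc [-143.41    0.66  235.24] F [-0.98  0.    7.17] Mz -0.02 op 0.389
in True t6.43 loc [-143.17    0.67  235.22] F [-1.26 -0.08  7.45] Mz -0.06 op 0.388
in True t6.80 loc [-142.96    0.74  235.21] F [-1.54  0.11  7.06] Mz 0.01 op 0.386
in True t7.17 loc [-142.71    0.74  235.25] F [-1.13 -0.25  7.77] Mz 0.04 op 0.387
 t7.31 loc [-142.71    0.75  235.25] F [-1.22 -0.54  7.24] Mz -0.06 op 0.389
```

```bash
python3 - <<'E'
from h2 import *
z=.2355
c=loc(current_eef_pos())[0]
for i in range(20):
    c+=.0006; move_straight(G(c,.0008,z),v=.02); f=F(3); print('%.2f'%(c*1e3),np.round(loc(current_eef_pos())*1e3,2),np.round(f,2),round(current_time_s(),2))
    if f[0]<-4: break
E
```

```text
-142.11 [-142.29    0.9   235.36] [-4.76  1.08 -2.67] 7.62
```

```bash
python3 - <<'E'
from h2 import *
z=.2355
sleep(.1);st('')
for c in (-.1418,-.1414):
    move_straight(G(c,.0008,z),v=.02); f=F(3); print('%.2f'%(c*1e3),np.round(loc(current_eef_pos())*1e3,2),np.round(f,2),round(current_time_s(),2))
    if f[0]<-9: break
E
```

```text
t7.72 loc [-142.32    0.9   235.35] F [-4.99  1.71 -2.96] Mz -0.01 op 0.387
-141.80 [-142.18    0.89  235.35] [-6.75  1.83 -1.43] 8.04
-141.40 [-142.09    0.92  235.34] [-9.3   2.74  0.42] 8.32
```

```bash
python3 - <<'E'
from h2 import *
z=.2355
c=-.1490; move_straight(G(c,.0008,z),v=.02); st('6.5')
for i in range(20):
    c-=.0008; move_straight(G(c,.0008,z),v=.02); f=F(3); print('%.2f'%(c*1e3),np.round(loc(current_eef_pos())*1e3,2),np.round(f,2),round(current_time_s(),2))
    if f[0]>4: break
E
```

```text
6.5 t8.85 loc [-149.18    0.9   235.42] F [-1.51  2.65 -8.55] Mz -0.01 op 0.388
-149.80 [-149.74    0.85  235.44] [  0.88   3.55 -11.57] 9.17
-150.60 [-150.56    0.84  235.48] [  0.77   4.36 -12.63] 9.44
-151.40 [-151.46    0.86  235.46] [  1.     4.68 -12.76] 9.72
-152.20 [-152.32    0.87  235.48] [  1.34   5.02 -13.15] 9.99
-153.00 [-152.99    0.84  235.48] [  2.12   4.79 -13.97] 10.27
-153.80 [-153.24    0.83  235.51] [  6.91   3.35 -16.96] 10.54
```

```bash
python3 - <<'E'
from h2 import *
z=.2353
for c in (-.1542,-.1546):
    move_straight(G(c,.0007,z),v=.02); f=F(3); print('%.2f'%(c*1e3),np.round(loc(current_eef_pos())*1e3,2),np.round(f,2),round(current_time_s(),2))
    if f[0]>9: break
sleep(.05); st('')
E
```

```text
-154.20 [-153.38    0.79  235.49] [  8.12   3.2  -15.64] 10.82
-154.60 [-153.5     0.8   235.52] [ 10.04   2.15 -17.05] 11.09
 t11.14 loc [-153.51    0.8   235.51] F [ 10.58   2.21 -16.66] Mz -0.00 op 0.391
```

```bash
python3 - <<'E'
from h2 import *
move_straight(G(-.1534,.0007,.235),v=.02); st('relax')
release(); st('rel')
move_straight(G(-.1535,.0007,.33),v=.2); st('up')
movep([.4842,-.168,.33],quat(np.radians(-16.6))); st('rack')
im,d,c=snap('top','top2'); im2,_,_=snap('scene','scene2')
a=im[155:220,180:330]; a=cv2.resize(a[...,::-1],None,fx=5,fy=5,interpolation=cv2.INTER_CUBIC)
b=im2[135:215,190:290]; b=cv2.resize(b[...,::-1],None,fx=5,fy=5,interpolation=cv2.INTER_CUBIC)
cv2.imwrite('pics/c2a.png',a);cv2.imwrite('pics/c2b.png',b)
E
```

```text
relax t11.43 loc [-153.15    0.81  235.37] F [ 3.25  3.84 -4.4 ] Mz -0.04 op 0.384
rel t12.03 loc [-153.45    0.67  235.  ] F [ 0.33  0.48 -0.08] Mz 0.03 op 1.002
up t12.70 loc [-153.74    0.57  329.57] F [ 0.06 -0.29 -0.52] Mz -0.01 op 0.998
rack t14.07 loc [-100.25 -349.68  329.8 ] F [0.45 0.2  0.04] Mz 0.00 op 1.000
```

View pics/c2a.png

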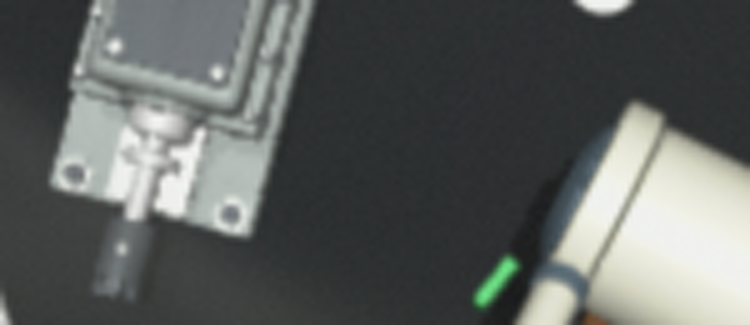

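View pics/c2b.png

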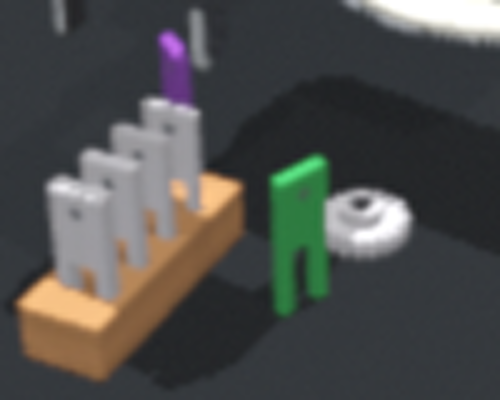

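Candidates in the scene view, by full-image pixel:
- Grey plates in the rack: (224,157) is nearest the robot, so it is spacer6. (218,161) is spacer8, (212,167) is spacer10 and (205,173) is spacer12.
- Decoys: green at (250,168) and purple at (224,143).

I want spacer8, the second grey plate from the robot. The float measures about 10.3–10.9 mm, so it leaves about 2.5 mm.

```bash
python3 - <<'E'
from h2 import *
im,d,c=ld('scene2')
for l,u in (('6',[(144,101),(198,110)]),('8',[(113,127),(168,135)]),('10',[(82,153),(138,162)]),('12',[(49,181),(108,190)])):
    w=onz(c,[((a+.5)/5-.5+190,(b+.5)/5-.5+135) for a,b in u],.108); print(l,w.round(4).tolist(),w.mean(0).round(4), np.degrees(np.arctan2(*(w[0]-w[1])[:2])).round(1))
im,d,c=ld('top2'); P=cloud(im,d,c)
q=P-O0; X=q@EX; Y=q@EY-.0007; Z=P[...,2]
for x in np.arange(-.2,-.06,.005):
    s=(np.abs(Y)<.03)&(np.abs(X-x)<.0025)&(Z>.065)
    if s.sum(): print(round(x,3),s.sum(),'y %.1f  %.1f  zmax %.1f'%(Y[s].min()*1e3,Y[s].max()*1e3,np.percentile(Z[s],90)*1e3))
a=im[160:220,185:225]; a=cv2.resize(a[...,::-1],None,fx=10,fy=10,interpolation=cv2.INTER_CUBIC)
def pj(p):
    T=np.linalg.inv(np.array(c['T'])); r=T[:3,:3]@p+T[:3,3]; r=r*[1,-1,-1]
    K=np.array([[c['fx'],0,c['cx']],[0,c['fy'],c['cy']],[0,0,1]]); return cv2.projectPoints(r.reshape(1,3),np.zeros(3),np.zeros(3),K,np.array(c['D']))[0].ravel()
# predicted faces drawn as ticks on shaft top
for x,h in((-.132,.017),(-.092,.02),(-.082,.02),(-.0715,.022)):
    p=[((pj(G(x,y,.075+z))-[185,160]+.5)*10-.5).astype(int) for y,z in((-h,0),(-h*.7,h*.7),(0,h),(h*.7,h*.7),(h,0))]
    cv2.polylines(a,[np.array(p)],False,(0,0,255),1)
cv2.imwrite('pics/c2c.png',a)
E
```

```text
6 [[0.4458, -0.1772, 0.108], [0.4508, -0.1414, 0.108]] [ 0.4483 -0.1593  0.108 ] -172.1
8 [[0.479, -0.188, 0.108], [0.4823, -0.1525, 0.108]] [ 0.4807 -0.1702  0.108 ] -174.6
10 [[0.5107, -0.1983, 0.108], [0.5148, -0.1626, 0.108]] [ 0.5128 -0.1805  0.108 ] -173.5
12 [[0.5435, -0.2088, 0.108], [0.5469, -0.172, 0.108]] [ 0.5452 -0.1904  0.108 ] -174.7
-0.19 5 y -13.2  14.5  zmax 86.1
-0.185 12 y -14.0  15.7  zmax 90.0
-0.18 12 y -14.8  14.5  zmax 89.9
-0.175 13 y -15.3  13.9  zmax 95.2
-0.17 17 y -16.1  15.4  zmax 93.4
-0.165 13 y -15.5  17.6  zmax 92.1
-0.16 14 y -14.1  13.1  zmax 94.0
-0.155 14 y -16.3  15.3  zmax 92.9
-0.15 13 y -15.0  13.0  zmax 91.8
-0.145 15 y -14.9  15.2  zmax 98.0
-0.14 14 y -15.9  17.5  zmax 93.9
-0.135 9 y -10.6  12.8  zmax 90.5
-0.13 6 y -5.1  5.5  zmax 81.4
-0.125 6 y -5.0  6.3  zmax 83.9
-0.12 8 y -6.4  8.8  zmax 86.8
-0.115 4 y -5.5  1.8  zmax 82.5
-0.11 9 y -6.6  7.6  zmax 84.5
-0.105 6 y -5.9  4.2  zmax 85.3
-0.1 6 y -4.7  6.5  zmax 83.6
-0.095 18 y -18.1  18.0  zmax 96.4
-0.09 17 y -17.0  19.8  zmax 95.6
-0.085 9 y -12.3  17.1  zmax 91.9
-0.08 6 y -7.1  8.0  zmax 86.3
-0.075 16 y -19.6  17.1  zmax 93.6
-0.07 21 y -20.5  21.4  zmax 95.9
-0.065 19 y -20.4  19.5  zmax 100.7
-0.06 21 y -22.5  27.1  zmax 105.4
```

View pics/c2c.png

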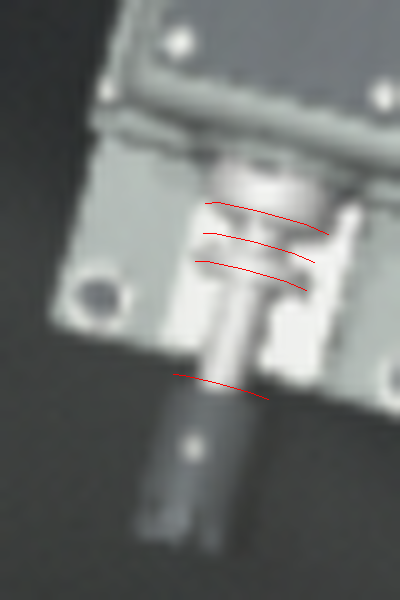

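```bash
python3 - <<'E'
from h2 import *
q=quat(np.radians(-16.6))
movep([.4842,-.169,.30],q); print(move_straight([.4842,-.169,.243],v=.08,guard=8)); st('at')
clamp(40); st('clamp'); f=current_ft_force(); print(np.round(f,2),np.round(current_moment(),2),np.round(current_eef_pos(),4))
E
```

```text
False
at t15.33 loc [ -99.93 -351.48  243.39] F [ 0.17 -0.1  -0.23] Mz 0.02 op 0.999
clamp t15.88 loc [-100.03 -351.41  243.25] F [-0.32  0.9   5.22] Mz 0.04 op 0.413
[-0.14  1.11  5.19] [0.29 0.02 0.04] [ 0.4843 -0.169   0.2432]
```

```bash
python3 - <<'E'
from h2 import *
print(move_straight([.4842,-.169,.285],v=.06,guard=12)); st('lift1')
move_straight([.4842,-.169,.395],v=.2); st('lift2')
xs=-.1355+.02
movep(G(xs,.0007,.36),quat(YAW)); st('over')
snap('scene','scene3'); snap('top','top3')
im,_,_=ld('scene3'); a=im[110:240,190:390]; cv2.imwrite('pics/c3.png',cv2.resize(a[...,::-1],None,fx=4,fy=4,interpolation=cv2.INTER_CUBIC))
E
```

```text
False
lift1 t16.77 loc [-100.21 -351.45  284.84] F [ 0.08  0.29 -1.55] Mz 0.04 op 0.416
lift2 t17.52 loc [-100.42 -351.39  393.98] F [-0.25  0.53 -2.22] Mz -0.01 op 0.415
over t18.89 loc [-1.1509e+02 -2.2000e-01  3.5995e+02] F [-0.15 -0.24 -2.24] Mz -0.04 op 0.416
```

View pics/c3.png

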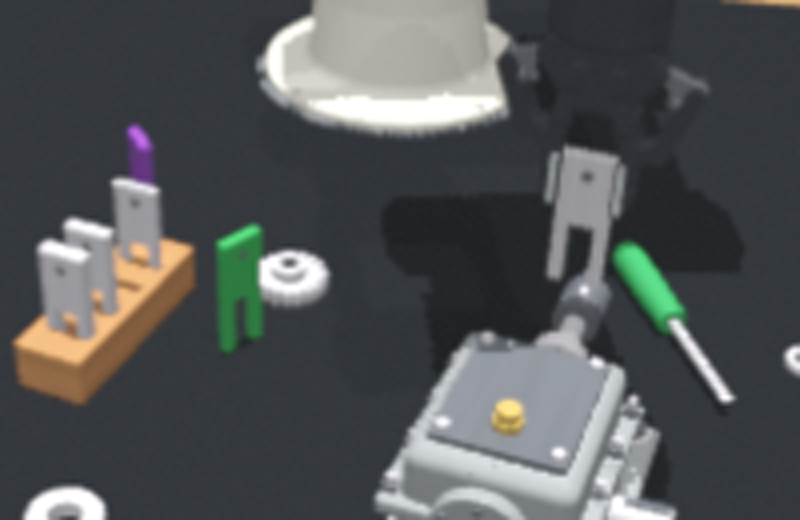

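```bash
python3 - <<'E'
from h2 import *
x=-.116
move_straight(G(x,.0008,.325),v=.15); sleep(.1); st('pre')
print(move_straight(G(x,.0008,.300),v=.04,guard=6)); st('strad')
E
```

```text
pre t19.52 loc [-115.57    0.74  325.95] F [-0.14  0.42 -2.19] Mz 0.06 op 0.414
False
strad t20.33 loc [-115.93    0.84  300.04] F [-0.08  0.1  -1.74] Mz -0.01 op 0.409
```

```bash
python3 - <<'E'
from h2 import *
x=-.116;z=.3
for s in(1,-1):
    c=.0008; 
    for k in range(7):
        c+=s*.0004; move_straight(G(x,c,z),v=.02); f=F(3); print('%.1f'%(c*1e3),np.round(loc(current_eef_pos())*1e3,2),np.round(f,2))
        if abs(f[1])>2: break
move_straight(G(x,.0008,z),v=.02); st()
E
```

```text
1.2 [-115.97    1.23  300.15] [-0.32  0.09 -1.65]
1.6 [-115.99    1.62  300.02] [ 0.3  -0.01 -1.57]
2.0 [-116.      2.01  300.01] [-0.31  0.18 -1.49]
2.4 [-116.02    2.32  299.96] [ 0.4  -1.65 -1.65]
2.8 [-116.01    2.62  299.95] [-0.06 -4.88 -0.99]
0.4 [-115.96    0.49  300.07] [-0.19  0.17 -1.62]
0.0 [-1.16e+02  4.00e-02  3.00e+02] [ 0.17 -0.23 -1.2 ]
-0.4 [-116.01   -0.4   300.  ] [-0.29 -0.15 -1.45]
-0.8 [-116.     -0.83  299.99] [-0.14 -0.33 -1.46]
-1.2 [-115.97   -1.07  300.02] [ 0.22  2.38 -2.15]
 t23.39 loc [-116.02    0.85  299.99] F [ 0.06  0.39 -1.  ] Mz -0.01 op 0.416
```

```bash
python3 - <<'E'
from h2 import *
z=.3;y=.00065
c=-.1265; print(move_straight(G(c,y,z),v=.03,guard=4)); st()
for k in range(20):
    c-=.0006; move_straight(G(c,y,z),v=.02); f=F(3); print('%.1f'%(c*1e3),np.round(loc(current_eef_pos())*1e3,2),np.round(f,2),current_moment().round(2) if hasattr(current_moment(),'round') else current_moment())
    if abs(f[0])>4: break
E
```

```text
False
 t23.93 loc [-126.62    0.69  300.11] F [-0.23 -0.23 -1.54] Mz -0.02 op 0.415
-127.1 [-127.06    0.64  300.01] [-0.14 -0.03 -1.9 ] [ 0.02  0.02 -0.01]
-127.7 [-127.71    0.64  300.  ] [-0.12 -0.38 -1.67] [-0.01  0.03  0.01]
-128.3 [-128.32    0.66  300.01] [-0.57 -0.51 -1.76] [-0.   -0.02 -0.04]
-128.9 [-128.91    0.65  300.  ] [-0.3   0.02 -1.47] [ 0.03 -0.08 -0.03]
-129.5 [-129.52    0.65  300.01] [ 0.38  0.29 -1.63] [-0.02  0.03  0.04]
-130.1 [-130.15    0.65  299.98] [ 0.24  0.42 -1.54] [-0.06 -0.01  0.04]
-130.7 [-130.73    0.65  300.01] [ 0.15  0.   -0.85] [ 0.01 -0.02  0.04]
-131.3 [-131.19    0.67  300.05] [ 1.77 -0.17 -1.38] [-0.13 -0.33 -0.04]
-131.9 [-131.62    0.68  300.08] [ 5.57 -0.99 -3.33] [-0.46 -1.05 -0.02]
```

```bash
python3 - <<'E'
from h2 import *
y=.00065;xt=-.07975
move_straight(G(-.128,y,.3),v=.03)
move_straight(G(-.116,y,.3),v=.05)
move_straight(G(-.116,y,.348),v=.12)
move_straight(G(xt,y,.345),v=.08); sleep(.1); st('over gap')
print(move_straight(G(xt,y,.320),v=.04,guard=5)); st('enter')
E
```

```text
over gap t28.38 loc [-80.11   0.64 344.91] F [ 0.31  0.08 -1.88] Mz 0.01 op 0.415
False
enter t29.20 loc [-79.69   0.67 320.09] F [ 0.22 -0.27 -1.75] Mz -0.03 op 0.414
```

Feet are at about 87 mm, inside the gap and free. Continuing down.

```bash
python3 - <<'E'
from h2 import *
y=.00065;xt=-.07975
print(move_straight(G(xt,y,.280),v=.04,guard=5)); st('mid')
if abs(F()[2])<4:
    for z in np.arange(.2775,.268,-.0008):
        move_straight(G(xt,y,z),v=.02); f=F(3); print('%.1f'%(z*1e3),np.round(loc(current_eef_pos())*1e3,2),np.round(f,2))
        if f[2]>1.5: break
E
```

```text
False
mid t30.39 loc [-79.64   0.68 280.28] F [-0.11 -0.26 -1.8 ] Mz -0.02 op 0.415
277.5 [-79.78   0.62 277.42] [-0.34  0.19 -1.49]
276.7 [-79.73   0.63 276.66] [-0.41  0.39 -1.31]
275.9 [-79.78   0.64 275.87] [-0.07 -0.19 -1.27]
275.1 [-79.76   0.64 275.06] [ 0.14  0.01 -1.32]
274.3 [-79.77   0.65 274.25] [ 0.41  0.02 -1.47]
273.5 [-79.74   0.63 273.48] [ 0.25 -0.13 -1.39]
272.7 [-79.67   0.65 273.25] [-1.91 -1.41  6.98]
```

```bash
python3 - <<'E'
from h2 import *
y=.00065;xt=-.07975
move_straight(G(xt,y,.2733),v=.02); sleep(.25); st('rest')
release(); sleep(.2); st('rel')
move_straight(G(xt,y,.36),v=.15); st('up')
move_straight(G(-.1532,.0007,.34),v=.2)
movep(G(-.20,.12,.40),quat(YAW)); st()
im,d,c=snap('top','top4'); im2,_,_=snap('scene','scene4')
a=im[150:225,175:250]; a=cv2.resize(a[...,::-1],None,fx=8,fy=8,interpolation=cv2.INTER_CUBIC)
b=im2[160:250,270:370]; b=cv2.resize(b[...,::-1],None,fx=6,fy=6,interpolation=cv2.INTER_CUBIC)
cv2.imwrite('pics/c4a.png',a);cv2.imwrite('pics/c4b.png',b)
P=cloud(im,d,c); q=P-O0; X=q@EX;Y=q@EY-.0007;Z=P[...,2]
s=(Z>.115)&(X>-.095)&(X<-.06)&(abs(Y)<.03); print(s.sum(), np.c_[X[s],Y[s],Z[s]].mean(0)*1e3)
E
```

```text
rest t32.92 loc [-79.71   0.65 273.31] F [ 0.2  -0.26  1.3 ] Mz 0.04 op 0.414
rel t33.72 loc [-79.74   0.64 273.29] F [ 0.16  0.14 -0.4 ] Mz -0.04 op 1.001
up t34.48 loc [-80.04   0.52 359.28] F [-0.63  0.21  0.21] Mz 0.01 op 1.001
 t35.68 loc [-199.75  120.42  400.  ] F [ 0.23 -0.7  -0.28] Mz -0.03 op 0.997
32 [-80.87911916   0.62558672 136.60300063]
```

View pics/c4a.png

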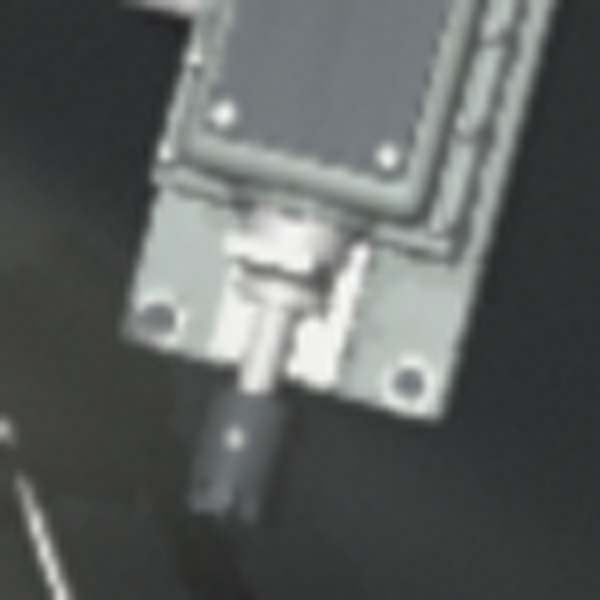

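View pics/c4b.png

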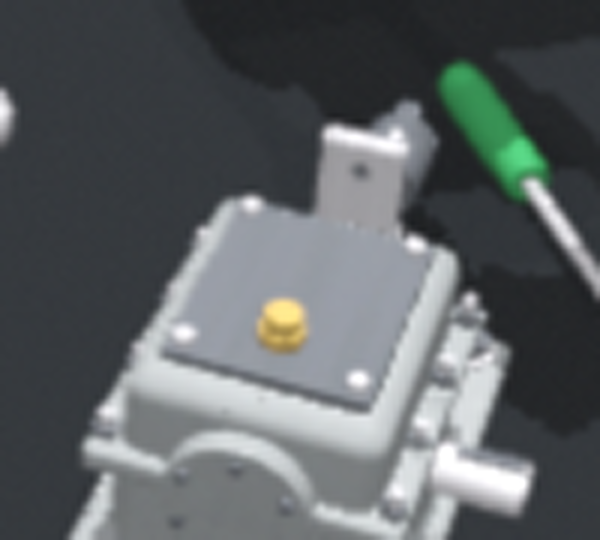

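Top view: the spacer stands between collar and boss, with its bright top edge at crop px (275,262). Scene view: it stands upright behind the case at crop px (360,175). Next I push the shaft in.

```bash
python3 - <<'E'
from h2 import *
y=.0007;z=.2353
movep(G(-.1532,y,.33),quat(YAW)); move_straight(G(-.1532,y,z),v=.1); sleep(.1)
clamp(20); sleep(.1); st('grip')
c=loc(current_eef_pos())[0]
for k in range(12):
    c+=.0005; move_straight(G(c,y,z),v=.02); f=F(3); print('%.2f'%(c*1e3),np.round(loc(current_eef_pos())*1e3,2),np.round(f,2),round(current_time_s(),2))
    if f[0]<-6: break
E
```

```text
grip t38.28 loc [-153.17    0.58  235.5 ] F [-0.71 -2.55  5.68] Mz 0.01 op 0.388
-152.68 [-152.71    0.58  235.47] [-0.2  -2.53  5.83] 38.6
-152.18 [-152.2     0.61  235.49] [-1.36 -2.63  6.36] 38.88
-151.68 [-151.73    0.57  235.48] [-1.4  -2.68  5.85] 39.15
-151.18 [-151.27    0.59  235.47] [-1.51 -2.76  6.49] 39.42
-150.68 [-150.84    0.58  235.48] [-1.76 -2.57  7.07] 39.7
-150.18 [-150.5     0.57  235.46] [-3.17 -2.31  7.87] 39.98
-149.68 [-150.31    0.6   235.43] [-6.52 -1.13 10.32] 40.25
```

```bash
python3 - <<'E'
from h2 import *
y=.0007;z=.2353
move_straight(G(-.1493,y,z),v=.02); sleep(.1); st('push')
release(); sleep(.2); st('rel')
x=loc(current_eef_pos())[0]
move_straight(G(x,y,.34),v=.15)
movep(G(-.20,.12,.40),quat(YAW)); st()
im,d,c=snap('top','top5'); im2,_,_=snap('scene','scene5')
a=im[150:225,175:325]; a=cv2.resize(a[...,::-1],None,fx=5,fy=5,interpolation=cv2.INTER_CUBIC)
b=im2[130:260,190:370]; b=cv2.resize(b[...,::-1],None,fx=4,fy=4,interpolation=cv2.INTER_CUBIC)
cv2.imwrite('pics/c5a.png',a);cv2.imwrite('pics/c5b.png',b)
P=cloud(im,d,c); q=P-O0; X=q@EX;Y=q@EY-.0007;Z=P[...,2]
s=(Z>.115)&(X>-.095)&(X<-.06)&(abs(Y)<.03); print(s.sum(), np.c_[X[s],Y[s],Z[s]].mean(0)*1e3)
E
```

```text
push t40.60 loc [-150.24    0.59  235.41] F [-8.64  0.09 11.73] Mz -0.01 op 0.391
rel t41.40 loc [-149.28    0.71  235.31] F [ 0.3  -0.05 -0.23] Mz 0.03 op 1.001
 t42.92 loc [-200.4   120.31  399.15] F [ 0.1  -0.22 -0.26] Mz 0.00 op 1.000
36 [-79.54581569  -0.49817105 133.06963078]
```

View pics/c5a.png

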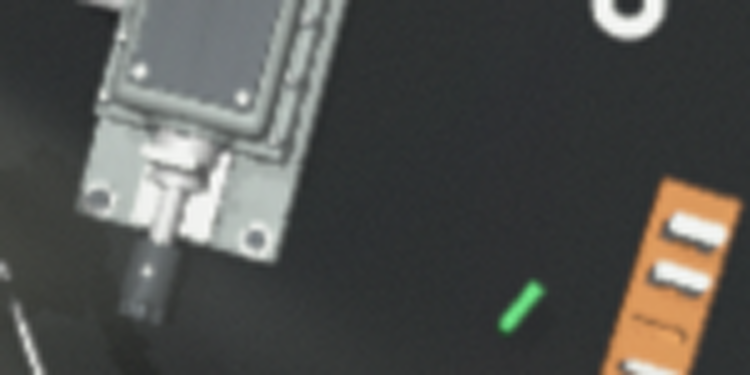

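View pics/c5b.png

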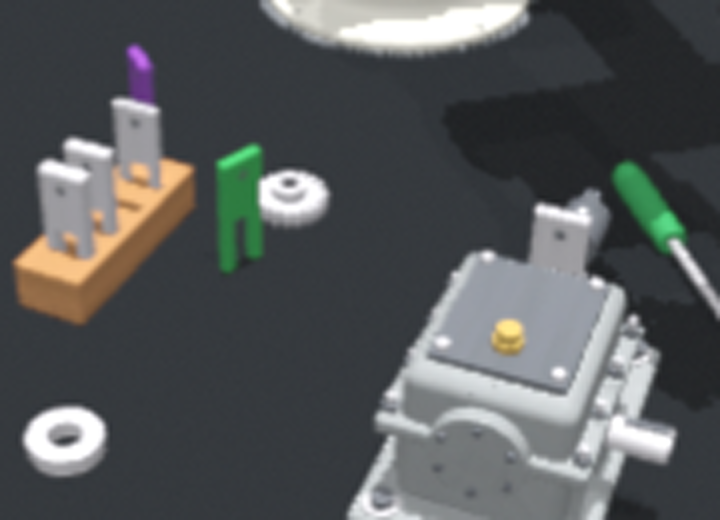

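The last pictures show spacer8 upright between the collar and boss (top crop px 180,150). The other three spacers are in the rack, the second slot is empty, and the arm is clear. Handing in.

```bash
python3 -c "
from h2 import *
job_done(); print(current_time_s())"
```

```text
the job is handed in; nothing more can be done
the job is handed in; nothing more can be done
```

The 8 mm spacer is fitted between collar and boss, the shaft is pushed in so the collar bears on it, and the job is handed in. It reported no verdict. My last clock reading was 42.9 s, just before handing in.

- **End float:** I gripped the hub and pushed in, then pulled out, with about 10 N at each stop. The readings bracket the float at 10.3–10.9 mm, so the 8 mm spacer leaves about 2.3–2.9 mm. The margin under 3 mm is small. The 10 mm spacer would also have met the limit, but with only about 0.6 mm to fit it.
- **Fitting:** I centred the spacer by touching its slot on both sides of the shaft and its face on the back of the hub. It went down with no contact until the feet met the ledge at the expected height, at about 8 N, and I released it there.
- **Last checks:** The final push stopped firmly at about 9 N, 7.9–8.1 mm short of the fully-in stop, which matches the spacer's thickness. The last pictures show it upright and the other three spacers in the rack, and no tool touched the loose parts. The arm stands clear.
- **What disagreed:**
  - My first camera estimate of the boss position was about 3–4 mm off. Depth readings and the touch on the hub corrected it.
  - The force guard stopped the first push-in early several times. I used small steps with force readings instead.

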